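Hang the potting scoop on the green bin

ROBOT

A 6-joint arm with a two-finger parallel gripper is mounted at the origin on the work surface. World frame = base frame: x ahead of the robot, y to its left, z up, the work surface at z = 0. Lengths are in mm, angles in degrees, forces in N, time in s.
With the tool pointing down it reaches from about 325 to 775 mm from the base axis. Payload 5.5 kg.
Tool frame: the origin (TCP) lies on the centre line of the jaws, within the pads' length; the fingertips stand arm.tips_ahead ahead of it and the grasp point (between the pads) lies 2 mm behind it (arm.tips_ahead is the distance from the TCP to the fingertips, in mm); x points along the fingers, y is the direction in which the jaws open and shut, and the axes are right-handed (so a half turn about x gives the same grasp; the last joint's range is limited). The gripper opens to 85 mm and grips with 20 to 120 N. Pads are 22 mm wide; open, the fingers measure 114 mm over their backs; the gripper's body (76 mm by 85 mm) begins 54 mm behind the grasp point. The pads swing forward as they close: fully open they stand 13 mm farther back than shut.
Start: joints at [-77.218, 5.22, 70.514, -0, 104.267, -3.249], TCP at [165.697, -576.681, 248.275] pointing down, gripper open.
Joint ranges: [-164.24, 164.24], [-49.07, 125.15], [9.68, 141.18], [-86.29, 266.29], [3.28, 154.24], [-151.56, 151.56]. Speed limits (degrees/s): [147.25, 147.25, 172.46, 180, 180, 180].

INTERFACE

Orientations are given as a 3x3 rotation matrix whose columns are the frame's x, y, z axes.
In Python, from bench import arm, viewer gives the robot as it stands.
- The arm moves only by the shell command python3 -m handwheel 'ROWS' [FORCE]. ROWS is JSON, a list of rows, each a list of 3 entries, a list of its own where there are three numbers: the shift along the tool's x, y, z in cm, then the turn, a rotation vector about the tool's x, y, z in degrees, then the opening in per cent of the stroke, from 0 (shut) to 100 (fully open). In form: [[[tx, ty, tz], [ax, ay, az], fingers], ...]. A call has 1 to 8 rows; each row is the pose to reach, as a shift and turn from the pose commanded when the call began, along the tool's axes at that moment; what a row does not reach only later rows make up. A row lasts 1/10 s, in which the tool goes at most 50 mm and 8.59 degrees, less where a joint would pass 70% of its speed; a pose out of reach is approached as far as the arm can. A call with a gripper value outside its range is refused whole. The fingers move at their own pace and stop on an object; FORCE is the grip in N (left out, the last holds). Time passes only in rows, so rows that repeat a pose let the fingers close. It gives the time, the measured TCP pose, the force and the opening at its end, in the units of the state.
- arm.get_obs(): the state, without advancing time (a new reading comes with each control period).
- viewer.grab_frame(name): name is "scene" or "top" or "wrist"; returns a dict with "pixels" (384x512x3 uint8, blue, green, red), "fx", "fy", "cx", "cy" (pixels), "dist" ([k1, k2, p1, p2, k3] as OpenCV has them; the pictures are not rectified), "cam_to_world" (4x4, takes a point from camera to world coordinates). Camera axes: x right, y down, z forward; pixel columns grow to the right and rows downward; lengths in mm; the calibration is good to about 2 mm. A picture is of the moment at which its call begins. There is no depth.
- arm.close_job(): hands the job in, once; it reports no verdict.
Trained networks look in a picture, given as the dict that the camera call returned (one of the last four; its "shot" number tells which), for a name from the list of things; names that differ only in an ending like _2 or _b are one class to them, and where a whole thing is asked for, a point or a joint stands for the part that bears it (a point fixed in the world has none). Each returns a list of dicts, best first, with "conf" (0 to 1); they miss things now and then, are a little off and sometimes report something else, mostly with a low value. They report only what shows in the picture. A call takes as long as a camera call. They do not tell look-alikes from the thing itself.
- viewer.outline_of(picture, label): "mask" (384x512 bool, what is visible of it) and "position" ([column, row] in pixels, amid what is visible of it).
- viewer.mark_of(picture, label): "position" ([column, row] in pixels: a listed point, or the origin of a listed thing).
The state is a dict: "t": time; "joint_positions": joint angles; "joint_vel": joint speeds; "joint_torque": joint torques, N m; "ee_pos": TCP position; "ee_rot": TCP orientation; "ft_force": force on the tool from outside, world axes, zero at the start; "wrist_torque": the same for the moment, N m; "grip_width": finger opening in mm.
Only numpy, scipy, OpenCV 4.12 (cv2) and the standard library are available. Lean on these libraries where they do the work, as an engineer would, in place of code of your own. Each camera call takes 0.05 s, during which the arm holds its last target. There are 200 camera calls.

TASK

Take the potting scoop out of the wooden caddy and hang it by its rim hook on the green bin, over the middle part of the long front rim (the side with the card holder, facing the robot), blade inside the bin. Press it down by its handle until the spring hook snaps under the rolled edge and its bridge sits fully home on the rim, then let go so that it hangs there upright by itself. The hook bends easily: ease it on and stop pressing as soon as it is home; leave the bin standing where it is and the other things on the bench alone.

Things in the scene. Friction and masses are not known exactly. Their poses are not given: they have to be found in the camera images.
- scoop_grip (a point): Middle of the scoop's upright wooden handle, where to grip it: 24 mm wide (its y), 16 mm thick (its x), 68 mm tall (34 mm above and below this point). z runs up the handle, x towards the blade's open side. Steel scoop, about 0.3 kg, 208 mm long; at the start it stands upright in the front pocket of the caddy.
- scoop_back (a point): Point on the flat back of the scoop's steel stem (20 mm wide, 4 mm thick): 8 mm to -x and 68 mm below scoop_grip, same axes. A rim hook is clamped on the stem with a brass screw where the last user left it: its bridge's underside is anywhere from 17 mm above to 17 mm below this point. It does not slide and its height is not measured: see it or feel it.
- clip (a joint): How far the hook's spring leaf is pushed out (m), 0 at rest. Bridge: 11 mm out to -x of the back. Leaf, 16 mm wide: bulge 10 mm below the bridge, 6 mm from the back's plane; flared tip 31 mm below, 14 mm from it. Pressed down on a rim the leaf gives 2 mm at about 7 to 12 N, force falls to nothing as it snaps under the edge, 5 mm on the bridge stops hard on the rim. Some 22 N bends it.
- scoop_tip (a point): Lower tip of the blade, 106 mm below scoop_back, same axes. The half-round blade, 56 mm wide, begins 40 mm below scoop_back; its back lies 1 mm to +x of the flat back, its sides reach 23 mm to +x.
- green_rim (a point): On the green bin's front rim: top of the rolled edge, at its inner side, midway along the 210 mm long front (card-holder) side. z up, x into the bin, y along the rim. The edge is a round bead 8 mm thick, from here outward (-x); inner wall face straight below this point, outer face 3 mm to -x. With the scoop home its back lies on the inner wall and the bridge on the bead, axes agreeing.
- green_bin: Empty green sheet-steel bin, loose, 3 kg: 146 x 216 mm, 140 mm high, open, inside floor 4 mm up. Origin under its centre; its -x side is the front with the card holder and faces the robot roughly.
- caddy: Wooden tool caddy, fixed, 85 x 94 mm, 66 mm high, holding the scoop's blade in its front pocket (24.5 x 62 mm, floor 10 mm up) and small tools up to 132 mm high in the rear one. Origin under the scoop's back at the front side of the pocket; front is -x.
- paper_cup: White drinking cup, 95 mm high, 76 mm across, empty and light. Origin under its centre.
- shears: Bonsai shears lying flat, 175 mm long, 10 mm high. Origin at the pivot.
- wire_coil: Coil of copper wire lying flat, 110 mm across, 18 mm high. Origin under its centre.
Things that resemble listed ones, but are neither listed nor needed, are in the scene too. What is shaped like the part that bears scoop_grip but purple or turquoise is not meant.

How it is judged (in metres and radians):
On the way, in this order (a step that is already met when the one before it is completed fails the run):
1. the scoop is lifted clear of the caddy, held by the fingers (height (world z) of scoop_tip above 0.09 m and contact force between the fingers and scoop above 1 N), for 0.1 s.
2. the hook is pressed fully home on the green bin's front rim while the fingers are still on the scoop (x of hook in the frame of green_rim between -0.003 and 0.004 m and y of hook in the frame of green_rim between -0.06 and 0.06 m and z of hook in the frame of green_rim between -0.003 and 0.003 m and value of joint clip below 0.0013 m and angle between scoop_back's own z axis and vertical below 0.1 rad and angle between the x axis of scoop_back and the x axis of green_rim, either way round below 0.12 rad and contact force between the fingers and scoop above 1 N), for 0.15 s.
At the end, for the whole second after the job is handed in: The scoop hangs at rest on the green bin's front rim: bridge within 3 mm of the rim, back within 4 mm of the inner wall, within 60 mm of the rim's middle, upright within 0.1 rad, square to the rim within 0.12 rad, hook snapped on (leaf within 1.3 mm of rest), the bin standing level (x of hook in the frame of green_rim between -0.003 and 0.004 m and y of hook in the frame of green_rim between -0.06 and 0.06 m and z of hook in the frame of green_rim between -0.003 and 0.003 m and value of joint clip below 0.0013 m and angle between scoop_back's own z axis and vertical below 0.1 rad and angle between the x axis of scoop_back and the x axis of green_rim, either way round below 0.12 rad and contact force between scoop and green_bin above 0.5 N and linear speed of scoop below 0.02 m/s and angle between green_bin's own z axis and vertical below 0.05 rad); the robot touches nothing.
It fails at once if the scoop or its hook is forced against the green bin (over 22 N), which would bend the hook (contact force between scoop and green_bin above 22 N).
It fails at once if the green bin is shifted by over 20 mm, or tipped or lifted (distance of green_bin from where it was at the start of the episode above 0.02 m or angle between green_bin's own z axis and vertical above 0.08 rad).
It fails at once if a bystander (cup, shears, wire coil) is moved by over 20 mm (distance of any of paper_cup, shears, wire_coil from where it was at the start of the episode above 0.02 m).
It also fails if it takes over 48 s, if anything falls off the work surface, if the arm or the gripper's body presses on something with over 40 N, if the wrist force passes 120 N, or if a joint passes its speed limit or range.

## Working session

There is one attempt and no reset: what is moved stays moved. The work goes in short steps, Python scripts to look and compute and a shell command to move; the robot and the scene stay as the last step left them, time stands still between calls to the robot, and variables do not carry over. Pictures are saved under pics/ and viewed, about 8 in all and at most 12, crops included, and the job is handed in when it is done.

```bash
mkdir -p pics
cat > h.py <<'E'
import numpy as np, cv2
from bench import arm, viewer
def ray(f,px):
    K=np.array([[f['fx'],0,f['cx']],[0,f['fy'],f['cy']],[0,0,1.]])
    u=cv2.undistortPoints(np.array([[px]],float),K,np.array(f['dist'],float))[0,0]
    T=np.array(f['cam_to_world']); d=T[:3,:3]@np.array([u[0],u[1],1.]); return T[:3,3],d/np.linalg.norm(d)
def atz(f,px,z):
    o,d=ray(f,px); return o+d*(z-o[2])/d[2]
def tri(rs):
    A=sum(np.eye(3)-np.outer(d,d) for o,d in rs); b=sum((np.eye(3)-np.outer(d,d))@o for o,d in rs)
    x=np.linalg.solve(A,b); return x,[float(np.linalg.norm(np.cross(d,x-o))) for o,d in rs]
def proj(f,P):
    K=np.array([[f['fx'],0,f['cx']],[0,f['fy'],f['cy']],[0,0,1.]])
    T=np.linalg.inv(np.array(f['cam_to_world'])); r=cv2.Rodrigues(T[:3,:3])[0]
    return cv2.projectPoints(np.array(P,float).reshape(-1,1,3),r,T[:3,3],K,np.array(f['dist'],float))[0][:,0]
E
python3 - <<'E'
from h import *
np.set_printoptions(precision=1,suppress=True)
print(arm.tips_ahead); o=arm.get_obs(); print(o['ee_rot'],o['t'],o['grip_width'],o['ft_force'])
im=[]
for n in ["scene","top"]:
    f=viewer.grab_frame(n); im.append(f['pixels']); cv2.imwrite(f'pics/{n}0.png',f['pixels'])
    print(n,np.array(f['cam_to_world'])[:3,3])
    for l in ["scoop_grip","scoop_back","green_rim","green_bin","caddy","paper_cup","shears","wire_coil"]:
        r=viewer.mark_of(f,l); print(l,[(np.round(x['position'],1).tolist(),round(x['conf'],2),atz(f,x['position'],{'scoop_grip':180,'scoop_back':116,'green_rim':140}.get(l,0))[:2].round(0).tolist()) for x in r[:4]])
E
```

```text
17.0
[[-0.   0.3 -1. ]
 [ 0.  -1.  -0.3]
 [-1.  -0.  -0. ]] 0.0 85.04584966621134 [-0.8  0.2  0.5]
scene [1410.5  487.2 1000.2]
scoop_grip [([386.2, 208.7], 0.83, [449.0, 411.0]), ([287.0, 300.4], 0.82, [858.0, 283.0]), ([306.8, 216.0], 0.61, [578.0, 220.0]), ([420.4, 321.4], 0.58, [779.0, 569.0])]
scoop_back [([322.3, 216.2], 0.88, [493.0, 241.0]), ([418.0, 299.6], 0.88, [670.0, 558.0]), ([380.3, 194.9], 0.8, [318.0, 372.0]), ([304.8, 231.6], 0.71, [576.0, 218.0])]
green_rim [([194.4, 176.0], 0.83, [524.0, -188.0])]
green_bin [([192.5, 219.9], 0.94, [583.0, -173.0])]
caddy [([302.4, 256.5], 0.65, [568.0, 216.0])]
paper_cup [([263.5, 196.2], 0.88, [368.0, -14.0]), ([304.6, 258.4], 0.5, [572.0, 225.0])]
shears [([385.7, 251.9], 0.56, [436.0, 441.0])]
wire_coil [([140.5, 180.2], 0.61, [491.0, -464.0]), ([302.0, 256.1], 0.49, [567.0, 214.0])]
top [ 391.2   52.  1291.4]
scoop_grip [([161.4, 258.5], 0.93, [272.0, 349.0]), ([201.9, 204.9], 0.9, [425.0, 229.0]), ([202.8, 118.5], 0.69, [686.0, 222.0]), ([203.4, 154.0], 0.58, [578.0, 222.0])]
scoop_back [([205.9, 94.6], 0.93, [780.0, 221.0]), ([165.8, 272.1], 0.92, [223.0, 352.0]), ([108.4, 157.9], 0.86, [584.0, 532.0]), ([216.1, 214.2], 0.7, [397.0, 195.0])]
green_rim [([345.0, 172.8], 0.57, [514.0, -207.0]), ([323.6, 156.7], 0.22, [566.0, -144.0])]
green_bin [([325.3, 158.7], 0.85, [580.0, -173.0])]
caddy [([212.9, 161.0], 0.72, [582.0, 217.0])]
paper_cup [([284.9, 217.7], 0.61, [380.0, -27.0])]
shears [([147.1, 207.6], 0.74, [427.0, 446.0])]
wire_coil [([415.8, 189.1], 0.85, [466.0, -476.0])]
```

View pics/scene0.png

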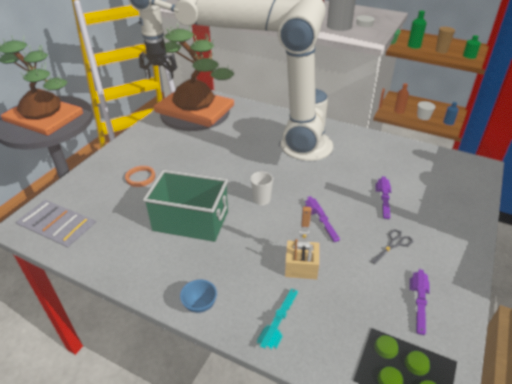

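View pics/top0.png

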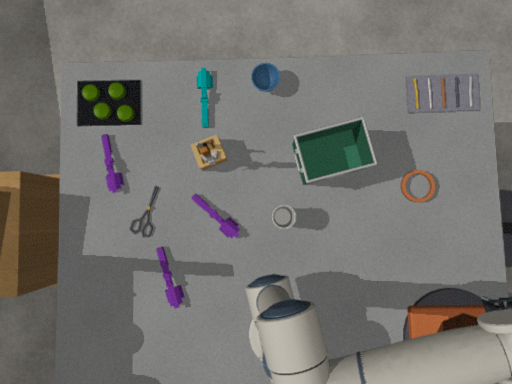

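Both views show the green bin (scene ≈(188,205), top ≈(335,152)) and the caddy with the brown-handled scoop (scene handle ≈(306,216), top ≈(208,152)). The purple and turquoise tools are look-alikes.

```bash
cat >> h.py <<'E'
from scipy.spatial.transform import Rotation as R
def down(yaw): # tool down, tool y (jaw axis) at world yaw deg
    c,s=np.cos(np.radians(yaw)),np.sin(np.radians(yaw)); x=np.array([0,0,-1.]); y=np.array([c,s,0]); return np.c_[x,y,np.cross(x,y)]
def plan(p,Rt):
    o=arm.get_obs(); Rc=np.array(o['ee_rot']); d=Rc.T@(np.array(p)-o['ee_pos'])/10; rv=(R.from_matrix(Rc.T@Rt)).as_rotvec(degrees=True)
    print('PLAN cm',d.round(2),'rv',rv.round(2))
E
python3 - <<'E'
from h import *
np.set_printoptions(precision=3,suppress=True)
o=arm.get_obs();Rc=np.array(o['ee_rot']);f=viewer.grab_frame('wrist');T=np.array(f['cam_to_world'])
print('cam in tool',Rc.T@(T[:3,3]-o['ee_pos']),'\n',Rc.T@T[:3,:3],f['fx'])
print(Rc, np.degrees(np.arctan2(Rc[1,1],Rc[0,1])))
# bin front edge from both views: use mask
for n in ['top']:
    f=viewer.grab_frame(n); r=viewer.outline_of(f,'green_bin')[0]; m=r['mask'].astype(np.uint8); c=cv2.findContours(m,0,2)[0]; c=max(c,key=cv2.contourArea)
    q=cv2.boxPoints(cv2.minAreaRect(c)); print(q,[atz(f,p,140)[:2].round(0) for p in q])
plan([480,-190,330],down(-73))
E
```

```text
cam in tool [-125.34     1.413  -65.163] 
 [[ 0.001 -0.261  0.965]
 [ 1.     0.    -0.   ]
 [-0.     0.965  0.261]] 286.9930808610146
[[ 0.     0.276 -0.961]
 [-0.    -0.961 -0.276]
 [-1.     0.     0.   ]] -73.96775658534949
[[289.054 135.324]
 [363.637 115.098]
 [376.862 163.868]
 [302.28  184.094]] [array([636., -39.]), array([ 692., -272.]), array([ 539., -306.]), array([483., -75.])]
PLAN cm [ -8.17 -28.48 -40.89] rv [-0.97  0.    0.  ]
```

```bash
python3 -m handwheel '[[[-8,-28,-42],[0,0,0],100],[[-8,-28,-42],[0,0,0],100],[[-8,-28,-42],[0,0,0],100],[[-8,-28,-42],[0,0,0],100],[[-8,-28,-42],[0,0,0],100],[[-8,-28,-42],[0,0,0],100],[[-8,-28,-42],[0,0,0],100],[[-8,-28,-42],[0,0,0],100]]'; python3 -m handwheel '[[[0,0,0],[0,0,0],100],[[0,0,0],[0,0,0],100],[[0,0,0],[0,0,0],100]]'
python3 - <<'E'
from h import *
print(arm.get_obs()['ee_pos'])
f=viewer.grab_frame('wrist'); cv2.imwrite('pics/w1.png',f['pixels'])
for l,z in [("green_rim",140),("green_bin",0)]:
    print(l,[(np.round(x['position'],1).tolist(),round(x['conf'],2),atz(f,x['position'],z).round(1).tolist()) for x in viewer.mark_of(f,l)[:3]])
E
```

```text
t: 1.85
ee_pos: [422.0, -273.5, 311.5]
ee_rot: [[0.001, 0.276, -0.961], [-0.001, -0.961, -0.276], [-1.0, 0.001, -0.001]]
ft_force: [0.9, -1.1, 0.4]
grip_width: 85.7
t: 2.15
ee_pos: [420.5, -276.0, 310.6]
ee_rot: [[-0.001, 0.275, -0.961], [-0.0, -0.961, -0.275], [-1.0, -0.0, 0.001]]
ft_force: [0.4, 0.3, 1.0]
grip_width: 85.5
[ 420.52768319 -276.0008733   310.57135681]
green_rim [([201.1, 59.5], 0.96, [521.2, -197.0, 140.0])]
green_bin [([219.7, 26.7], 0.7, [586.8, -182.1, 0.0])]
```

View pics/w1.png

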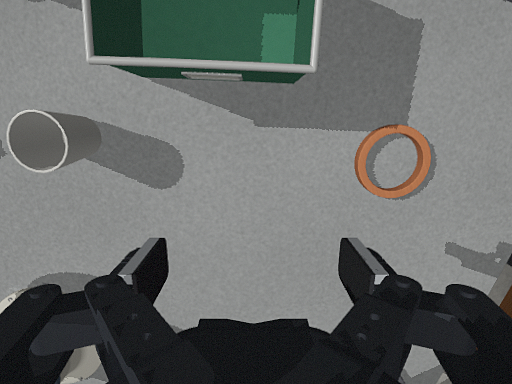

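The bin's front rim runs along (88,62)–(318,70) with the card holder at (212,75); the cup is at (38,140) and the coil at (394,160). I'll move closer over the rim for a better look.

```bash
python3 -m handwheel '[[[-3,-5,-13],[0,0,0],100],[[-3,-5,-13],[0,0,0],100],[[-3,-5,-13],[0,0,0],100],[[-3,-5,-13],[0,0,0],100],[[-3,-5,-13],[0,0,0],100]]'
python3 - <<'E'
from h import *
f=viewer.grab_frame('wrist'); cv2.imwrite('pics/w2.png',f['pixels'])
for l,z in [("green_rim",140),("green_bin",0)]:
    print(l,[(np.round(x['position'],1).tolist(),round(x['conf'],2),atz(f,x['position'],z).round(1).tolist()) for x in viewer.mark_of(f,l)[:3]])
E
```

```text
t: 2.8
ee_pos: [532.4, -191.8, 340.3]
ee_rot: [[-0.001, 0.276, -0.961], [0.0, -0.961, -0.276], [-1.0, -0.0, 0.001]]
ft_force: [-0.4, -0.8, -0.0]
grip_width: 85.2
green_rim [([253.7, 185.1], 0.57, [521.5, -197.1, 140.0])]
green_bin [([254.6, 120.7], 0.56, [590.2, -179.1, 0.0])]
```

View pics/w2.png

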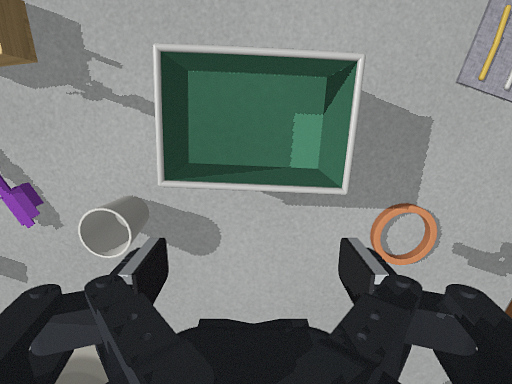

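The rim frame is fully visible: front rim from (160,184) to (347,190). I'll fit its inner and outer edges.

Run:
```python
from h import *
np.set_printoptions(precision=1,suppress=True)
f=viewer.grab_frame('wrist'); im=f['pixels'].astype(float)
hsv=cv2.cvtColor(f['pixels'],cv2.COLOR_BGR2HSV)
print('col 250',[(r,im[r,250].astype(int).tolist()) for r in range(174,196,1)])
# sub-pixel: white weight vs neighbours per column -> band centre & edges at half height
inn=[];out=[]
for c in range(185,335,5):
    g=im[170:200,c,2]; pk=int(np.argmax(g)); lo=g[:max(pk-5,1)].mean() if pk>5 else g[0]
    i=pk
    h=(g[pk]+g[pk-5])/2
    while g[i]>h: i-=1
    inn.append((c,170+i+(h-g[i])/(g[i+1]-g[i])))
    h=(g[pk]+g[min(pk+6,29)])/2; i=pk
    while i<29 and g[i]>h: i+=1
    out.append((c,170+i-(h-g[i])/(g[i-1]-g[i])))
for nm,L in (('in',inn),('out',out)):
    P=np.array([atz(f,p,138)[:2] for p in L]); vx,vy,x0,y0=cv2.fitLine(P.astype(np.float32),cv2.DIST_HUBER,0,.01,.01).ravel()
    d=np.array([vx,vy]); d*=np.sign(d[1]); nrm=np.array([d[1],-d[0]])
    print(nm,'yaw',np.degrees(np.arctan2(nrm[1],nrm[0])),'pt',x0,y0,'n.p',nrm@[x0,y0],'resid',np.std(P@nrm))
# outer corners
w=((hsv[...,1]<25)&(hsv[...,2]>175)).astype(np.uint8); w[:30]=0; w[205:]=0; w[:,:140]=0; w[:,375:]=0
c=max(cv2.findContours(w,0,2)[0],key=cv2.contourArea); q=cv2.approxPolyDP(c,8,True)[:,0]; print(q.tolist(),[atz(f,p,136)[:2].round(1).tolist() for p in q])
```

```text
col 250 [(174, [64, 77, 42]), (175, [63, 78, 48]), (176, [60, 76, 40]), (177, [65, 80, 48]), (178, [61, 77, 42]), (179, [62, 76, 42]), (180, [59, 75, 40]), (181, [56, 76, 37]), (182, [74, 86, 63]), (183, [136, 140, 136]), (184, [179, 179, 181]), (185, [189, 191, 191]), (186, [202, 202, 202]), (187, [191, 193, 192]), (188, [177, 179, 179]), (189, [155, 156, 156]), (190, [158, 159, 158]), (191, [160, 162, 159]), (192, [162, 163, 162]), (193, [160, 161, 161]), (194, [160, 160, 159]), (195, [162, 161, 160])]
in yaw 13.459703 pt 520.8826 -190.37682 n.p 462.26364 resid 0.1003418854559608
out yaw 12.981893 pt 513.92236 -188.71133 n.p 458.39438 resid 0.27557467260540097
[[152, 44], [158, 184], [345, 191], [361, 52]] [[637.5, -52.7], [489.8, -88.8], [542.5, -304.8], [690.8, -267.9]]
```

```bash
python3 -m handwheel '[[[-3,-38,-16],[0,0,0],60],[[-3,-38,-16],[0,0,0],60],[[-3,-38,-16],[0,0,0],60],[[-3,-38,-16],[0,0,0],60],[[-3,-38,-16],[0,0,0],60],[[-3,-38,-16],[0,0,0],60],[[-3,-38,-16],[0,0,0],60],[[-3,-38,-16],[0,0,0],60]]' >/dev/null; python3 -m handwheel '[[[0,0,0],[0,0,0],60],[[0,0,0],[0,0,0],60],[[0,0,0],[0,0,0],60]]'
python3 - <<'E'
from h import *
f=viewer.grab_frame('wrist'); cv2.imwrite('pics/w3.png',f['pixels'])
for l,z in [("scoop_grip",184),("scoop_back",116),("caddy",0),("scoop_tip",10)]:
    print(l,[(np.round(x['position'],1).tolist(),round(x['conf'],2),atz(f,x['position'],z).round(1).tolist()) for x in viewer.mark_of(f,l)[:3]])
E
```

```text
t: 4.1
ee_pos: [579.5, 203.3, 370.2]
ee_rot: [[0.0, 0.274, -0.962], [-0.0, -0.962, -0.274], [-1.0, 0.0, -0.0]]
ft_force: [-0.6, -0.7, -0.2]
grip_width: 51.3
scoop_grip [([243.6, 168.3], 0.93, [587.3, 214.8, 184.0]), ([202.1, 219.7], 0.92, [516.4, 244.8, 184.0]), ([257.0, 54.2], 0.63, [702.5, 232.7, 184.0])]
scoop_back [([244.8, 167.3], 0.91, [577.0, 212.5, 116.0]), ([30.4, 91.7], 0.9, [596.7, 503.1, 116.0]), ([266.0, 4.6], 0.71, [770.9, 240.5, 116.0])]
caddy [([248.1, 153.4], 0.83, [581.9, 211.2, 0.0])]
scoop_tip [([38.4, 158.9], 0.79, [475.7, 558.3, 10.0]), ([246.6, 300.7], 0.77, [305.7, 136.6, 10.0]), ([126.2, 365.5], 0.73, [77.4, 340.5, 10.0])]
```

View pics/w3.png

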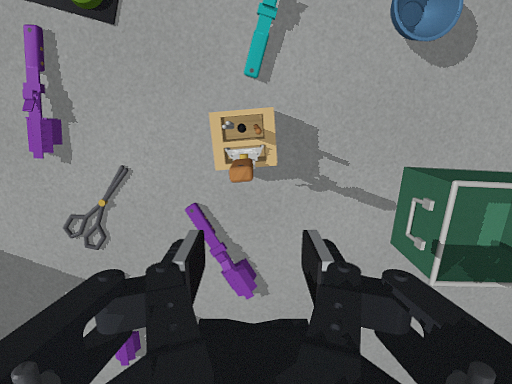

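The caddy is at (243,138), with its front and the scoop's brown handle (241,170) towards the robot. Now its yaw and the handle position.

Run:
```python
from h import *
np.set_printoptions(precision=1,suppress=True)
f=viewer.grab_frame('wrist')
hsv=cv2.cvtColor(f['pixels'],cv2.COLOR_BGR2HSV)
r=viewer.outline_of(f,'caddy')
for x in r[:2]:
    c=max(cv2.findContours(x['mask'].astype(np.uint8),0,2)[0],key=cv2.contourArea); q=cv2.boxPoints(cv2.minAreaRect(c)); w=np.array([atz(f,p,66)[:2] for p in q]); print('caddy',x['conf'],q.tolist(),w.tolist())
    e=np.roll(w,-1,0)-w; print(np.degrees(np.arctan2(e[:,1],e[:,0])),np.linalg.norm(e,axis=1))
for x in viewer.outline_of(f,'scoop_grip')[:3]:
    c=max(cv2.findContours(x['mask'].astype(np.uint8),0,2)[0],key=cv2.contourArea); (cx,cy),s,a=cv2.minAreaRect(c); print('scoop',x['conf'],x['position'],cx,cy,s,a)
m=((hsv[...,0]<16)&(hsv[...,1]>120)&(hsv[...,2]>60)).astype(np.uint8); m[:140]=0;m[200:]=0;m[:,:215]=0;m[:,270:]=0
c=max(cv2.findContours(m,0,2)[0],key=cv2.contourArea); print('handle',cv2.boundingRect(c)); q=c[:,0]; print(q[::2].tolist())
cv2.imwrite('pics/w3c.png',cv2.resize(f['pixels'][95:195,190:300],None,fx=6,fy=6,interpolation=cv2.INTER_CUBIC))
```

```text
caddy 0.93 [[208.9764404296875, 111.69412994384766], [272.9058532714844, 106.7764663696289], [277.4176330566406, 165.42941284179688], [213.48822021484375, 170.34707641601562]] [[632.5703150799112, 283.3534135228125], [664.3671679116369, 196.5533143484073], [584.7752338060432, 165.231536411206], [550.961129972392, 256.3170968261551]]
[ -69.9 -158.5  110.4   18.3] [92.4 85.5 97.2 86. ]
scoop 0.8 [130.7, 346.5] 130.4132537841797 348.61041259765625 (17.242834091186523, 35.83364486694336) 38.1572265625
scoop 0.79 [227.0, 260.4] 223.16854858398438 249.26968383789062 (110.4517822265625, 28.40794563293457) 57.9946174621582
scoop 0.78 [263.8, 36.9] 260.56329345703125 38.134117126464844 (17.92742919921875, 80.88188934326172) 13.392498016357422
handle (230, 159, 23, 23)
[[241, 159], [236, 160], [234, 161], [233, 164], [232, 166], [231, 168], [230, 178], [231, 180], [242, 181], [250, 180], [252, 167], [252, 165], [251, 161], [250, 159]]
```

View pics/w3c.png

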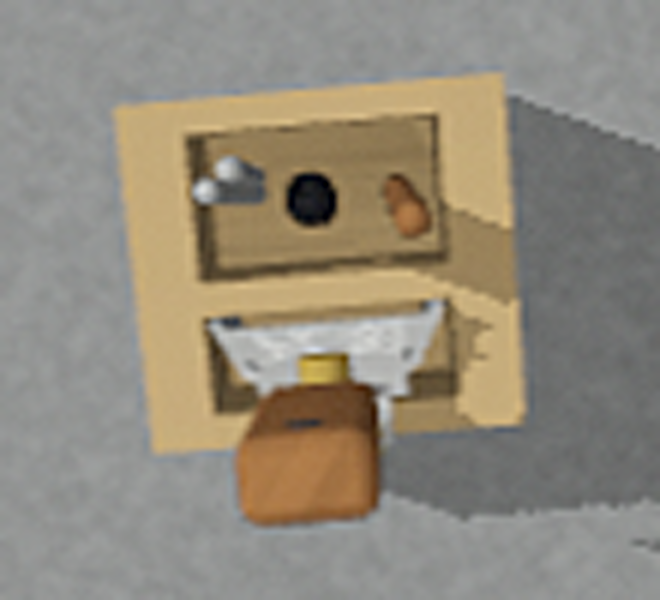

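```bash
python3 -m handwheel '[[[6,-0.9,-1.1],[-68,0,0],50],[[6,-0.9,-1.1],[-68,0,0],50],[[6,-0.9,-1.1],[-68,0,0],50],[[6,-0.9,-1.1],[-68,0,0],50],[[6,-0.9,-1.1],[-68,0,0],50],[[6,-0.9,-1.1],[-68,0,0],50],[[6,-0.9,-1.1],[-68,0,0],50],[[6,-0.9,-1.1],[-68,0,0],50]]' >/dev/null; python3 -m handwheel '[[[0,0,0],[-26,0,0],50],[[0,0,0],[-26,0,0],50],[[0,0,0],[-26,0,0],50],[[0,0,0],[-26,0,0],50],[[0,0,0],[-26,0,0],50],[[0,0,0],[-26,0,0],50]]'
python3 - <<'E'
from h import *
np.set_printoptions(precision=1,suppress=True)
f=viewer.grab_frame('wrist'); cv2.imwrite('pics/w4.png',f['pixels'])
for l,z in [("scoop_grip",184),("scoop_back",116),("caddy",0)]:
    print(l,[(np.round(x['position'],1).tolist(),round(x['conf'],2),atz(f,x['position'],z).round(1).tolist()) for x in viewer.mark_of(f,l)[:3]])
r=viewer.outline_of(f,'caddy')
for x in r[:1]:
    c=max(cv2.findContours(x['mask'].astype(np.uint8),0,2)[0],key=cv2.contourArea); q=cv2.boxPoints(cv2.minAreaRect(c)); w=np.array([atz(f,p,66)[:2] for p in q]); e=np.roll(w,-1,0)-w; print(w.tolist(),np.degrees(np.arctan2(e[:,1],e[:,0])),np.linalg.norm(e,axis=1))
E
```

```text
t: 5.9
ee_pos: [587.6, 216.4, 309.9]
ee_rot: [[-0.0, 0.941, 0.34], [-0.0, 0.34, -0.941], [-1.0, -0.0, 0.0]]
ft_force: [0.0, -0.9, -0.3]
grip_width: 42.5
scoop_grip [([170.9, 96.1], 0.94, [494.6, 269.8, 184.0]), ([256.0, 189.5], 0.79, [589.1, 218.3, 184.0]), ([353.7, 179.1], 0.78, [668.3, 257.2, 184.0])]
scoop_back [([128.0, 119.6], 0.96, [438.1, 228.9, 116.0]), ([393.9, 192.9], 0.7, [747.5, 253.1, 116.0]), ([245.5, 177.2], 0.66, [579.5, 212.0, 116.0])]
caddy [([249.8, 159.8], 0.72, [581.9, 216.1, 0.0]), ([244.3, 176.1], 0.56, [582.4, 189.4, 0.0])]
[[551.0381958383663, 256.4704063866267], [630.3269769407773, 285.2013899988751], [666.9708067176203, 196.5163261933234], [582.3139142696945, 165.94108882330366]] [  19.9  -67.6 -160.1  109.1] [84.3 96.  90.  95.8]
```

View pics/w4.png

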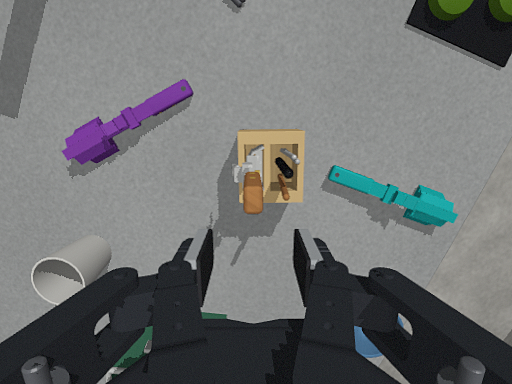

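The scoop stands squarely in the caddy's front pocket (handle (253,190)) and is aligned with the jaws. The hook shows at (240,172). Descending to grip.

```bash
python3 -m handwheel '[[[4,0,0],[0,0,0],50],[[8,0,0],[0,0,0],50],[[11,0,0],[0,0,0],50],[[12.7,0,0],[0,0,0],50],[[12.7,0,0],[0,0,0],50],[[12.7,0,0],[0,0,0],50]]' 70; python3 -m handwheel '[[[0,0,0],[0,0,0],0],[[0,0,0],[0,0,0],0],[[0,0,0],[0,0,0],0],[[0,0,0],[0,0,0],0],[[0,0,0],[0,0,0],0],[[0,0,0],[0,0,0],0]]' 70
```

```text
t: 6.75
ee_pos: [588.0, 216.6, 184.4]
ee_rot: [[0.001, 0.94, 0.342], [0.0, 0.342, -0.94], [-1.0, 0.002, 0.0]]
ft_force: [-0.6, -0.5, 0.9]
grip_width: 42.4
t: 7.35
ee_pos: [587.3, 216.4, 185.7]
ee_rot: [[0.001, 0.939, 0.343], [0.0, 0.343, -0.939], [-1.0, 0.001, 0.0]]
ft_force: [-3.7, -1.5, 6.5]
grip_width: 15.4
```

```bash
python3 -m handwheel '[[[-1,0,0],[0,0,0],0],[[-3,0,0],[0,0,0],0],[[-7,0,0],[0,0,0],0],[[-11,0,0],[0,0,0],0],[[-15,0,0],[0,0,0],0],[[-18,0,0],[0,0,0],0],[[-18,0,0],[0,0,0],0],[[-18,0,0],[0,0,0],0]]'
python3 - <<'E'
from h import *
np.set_printoptions(precision=1,suppress=True)
o=arm.get_obs(); print(o['ee_pos'],o['ft_force'])
f=viewer.grab_frame('wrist'); g=viewer.grab_frame('scene')
cv2.imwrite('pics/w5.png',np.hstack([cv2.resize(f['pixels'][100:300,180:330],None,fx=2.6,fy=2.6),cv2.resize(g['pixels'][100:300,230:380],None,fx=2.6,fy=2.6)]))
for n,x in (('w',f),('s',g)):
  for l in ["scoop_grip","scoop_back","scoop_tip"]:
    print(n,l,[(np.round(y['position'],1).tolist(),round(y['conf'],2)) for y in viewer.mark_of(x,l)[:5]])
p=o['ee_pos']; c,s=.94,.342; G=p+np.array([0,0,2])
B=G+np.array([-8*c,-8*s,-68]); Tt=B-[0,0,106]
print('expected w',proj(f,[G,B,Tt]),'s',proj(g,[G,B,Tt]))
E
```

```text
t: 8.15
ee_pos: [588.0, 216.6, 362.9]
ee_rot: [[0.001, 0.94, 0.342], [0.0, 0.342, -0.94], [-1.0, 0.001, 0.0]]
ft_force: [1.0, 0.3, -4.8]
grip_width: 15.6
[588.  216.6 362.9] [ 1.   0.3 -4.8]
w scoop_grip [([180.7, 97.8], 0.89), ([255.6, 250.8], 0.82), ([343.9, 170.0], 0.65)]
w scoop_back [([375.8, 187.4], 0.9), ([141.5, 119.8], 0.76), ([240.6, 211.7], 0.68)]
w scoop_tip [([243.4, 177.2], 0.91), ([433.6, 208.0], 0.82), ([81.9, 150.9], 0.58)]
s scoop_grip [([418.9, 323.0], 0.97), ([311.5, 163.6], 0.77), ([288.4, 299.9], 0.68), ([329.3, 232.5], 0.65), ([386.0, 209.4], 0.62)]
s scoop_back [([282.6, 314.5], 0.85), ([305.8, 184.9], 0.82), ([319.7, 214.4], 0.58), ([380.8, 196.1], 0.57), ([421.0, 300.1], 0.57)]
s scoop_tip [([382.1, 177.5], 0.86), ([261.5, 345.1], 0.74), ([415.7, 270.1], 0.66), ([306.8, 197.9], 0.52)]
expected w [[254.5 257.9]
 [242.5 212.1]
 [245.9 180. ]] s [[309.4 163.9]
 [307.5 183.2]
 [304.6 213.1]]
```

View pics/w5.png

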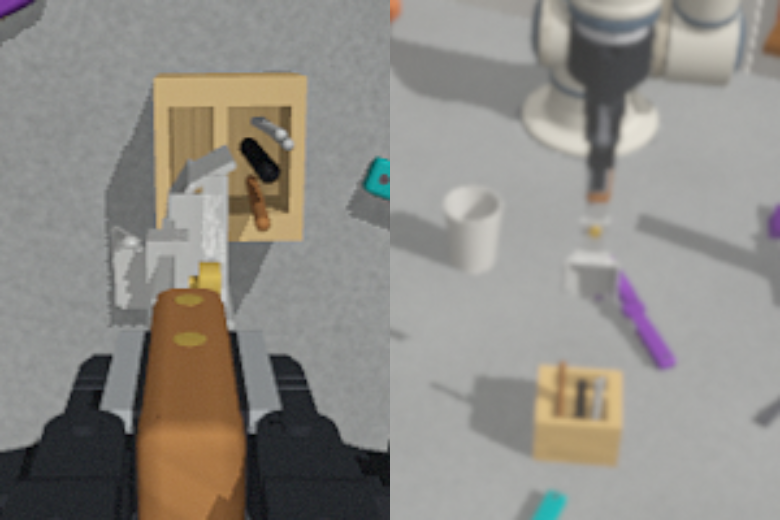

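The scoop is held upright in the jaws (handle (190,390) in the left crop) with hook and leaf on its left, clear of the caddy. Projected points match within about 2 px. Moving over the bin.

```bash
python3 -m handwheel '[[[0,-1,2],[1,0,0],0],[[0,-4,7.9],[3,0,0],0],[[0,-6.5,13],[5,0,0],0],[[0,-9,18],[6.5,0,0],0],[[0,-11.5,23],[6.5,0,0],0],[[0,-14,28],[6.5,0,0],0],[[0,-16.5,33],[6.5,0,0],0],[[0,-18.5,36.9],[6.5,0,0],0]]' >/dev/null;  python3 -m handwheel '[[[0,0,0],[0,0,0],0],[[0,0,0],[0,0,0],0],[[0,0,0],[0,0,0],0],[[0,0,0],[0,0,0],0]]'
python3 - <<'E'
from h import *
np.set_printoptions(precision=1,suppress=True)
for i in range(3): o=arm.get_obs(); print(o['ft_force'],o['wrist_torque'])
f=viewer.grab_frame('wrist'); cv2.imwrite('pics/w6.png',f['pixels'])
print([(np.round(x['position'],1).tolist(),round(x['conf'],2),atz(f,x['position'],140).round(1).tolist()) for x in viewer.mark_of(f,'green_rim')[:3]])
plan([540,-192.7,290],down(13.5))
E
```

```text
t: 9.75
ee_pos: [545.2, -152.1, 363.1]
ee_rot: [[0.0, 0.972, 0.236], [0.0, 0.236, -0.972], [-1.0, 0.0, -0.0]]
ft_force: [-0.0, 0.2, -2.7]
grip_width: 15.4
[-0.   0.2 -2.7] [ 0. -0.  0.]
[-0.   0.2 -2.7] [ 0. -0.  0.]
[-0.   0.2 -2.7] [ 0. -0.  0.]
[([227.1, 199.3], 0.73, [521.5, -194.9, 140.0])]
PLAN cm [ 7.3 -1.5  3.8] rv [ 0.2  0.  -0. ]
```

View pics/w6.png

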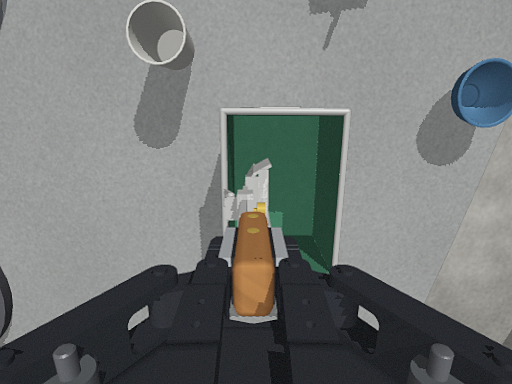

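Looking down beside the scoop, the front rim runs vertically at column ≈226, parallel to the jaws' frame, and the blade is to the right (inside the bin). Lowering the blade in.

```bash
python3 -m handwheel '[[[0,-1.5,3.8],[0,0,0],0],[[0,-1.5,3.8],[0,0,0],0],[[2,-1.5,3.8],[0,0,0],0],[[5,-1.5,3.8],[0,0,0],0],[[7.5,-1.5,3.8],[0,0,0],0],[[8.7,-1.5,3.8],[0,0,0],0],[[8.7,-1.5,3.8],[0,0,0],0],[[8.7,-1.5,3.8],[0,0,0],0]]' ; python3 -m handwheel '[[[0,-0.3,0],[0,0,0],0],[[0,-0.4,0],[0,0,0],0],[[0,-0.5,0],[0,0,0],0],[[0,-0.5,0],[0,0,0],0]]'; python3 -m handwheel '[[[0,-0.1,0],[0,0,0],0],[[0,-0.2,0],[0,0,0],0],[[0,-0.2,0],[0,0,0],0]]'
```

```text
t: 10.65
ee_pos: [539.5, -193.5, 277.2]
ee_rot: [[0.001, 0.972, 0.235], [-0.001, 0.235, -0.972], [-1.0, 0.001, 0.001]]
ft_force: [0.6, -0.3, -2.8]
grip_width: 15.0
t: 11.05
ee_pos: [534.4, -195.2, 276.5]
ee_rot: [[0.001, 0.972, 0.234], [-0.0, 0.234, -0.972], [-1.0, 0.001, 0.001]]
ft_force: [0.3, -0.3, -3.7]
grip_width: 15.1
t: 11.35
ee_pos: [532.4, -195.6, 275.9]
ee_rot: [[-0.0, 0.972, 0.234], [0.0, 0.234, -0.972], [-1.0, -0.0, -0.0]]
ft_force: [-0.6, 0.5, -2.7]
grip_width: 15.3
```

```bash
for i in 1; do python3 -m handwheel '[[[0,-0.05,0],[0,0,0],0],[[0,-0.1,0],[0,0,0],0],[[0,-0.1,0],[0,0,0],0]]'|sed -n '2p;4p'; python3 -m handwheel '[[[0,-0.05,0],[0,0,0],0],[[0,-0.1,0],[0,0,0],0],[[0,-0.1,0],[0,0,0],0]]'|sed -n '2p;4p'; python3 -m handwheel '[[[0,-0.05,0],[0,0,0],0],[[0,-0.1,0],[0,0,0],0],[[0,-0.1,0],[0,0,0],0]]'|sed -n '2p;4p'; done
```

```text
ee_pos: [531.5, -195.7, 275.9]
ft_force: [0.1, 0.4, -4.5]
ee_pos: [530.5, -196.0, 275.9]
ft_force: [0.2, -0.2, -3.8]
ee_pos: [529.9, -196.2, 276.0]
ft_force: [1.4, -0.3, -4.0]
```

```bash
python3 -m handwheel '[[[0,-0.05,0],[0,0,0],0],[[0,-0.05,0],[0,0,0],0],[[0,-0.05,0],[0,0,0],0]]'|sed -n '2p;4p'; python3 -m handwheel '[[[0,-0.05,0],[0,0,0],0],[[0,-0.05,0],[0,0,0],0],[[0,-0.05,0],[0,0,0],0]]'|sed -n '2p;4p'
```

```text
ee_pos: [529.5, -196.3, 276.0]
ft_force: [4.2, 0.0, -4.0]
ee_pos: [529.2, -196.4, 276.0]
ft_force: [5.4, -0.3, -5.6]
```

```bash
python3 -m handwheel '[[[0,0.3,0],[0,0,0],0],[[0,0.3,0],[0,0,0],0],[[1,0.3,0],[0,0,0],0],[[2,0.3,0],[0,0,0],0],[[3,0.3,0],[0,0,0],0],[[3.2,0.3,0],[0,0,0],0],[[3.2,0.3,0],[0,0,0],0]]'
python3 - <<'E'
from h import *
f=viewer.grab_frame('wrist'); cv2.imwrite('pics/w7.png',cv2.resize(f['pixels'][90:270,180:340],None,fx=3.3,fy=3.3,interpolation=cv2.INTER_CUBIC))
E
```

```text
t: 13.55
ee_pos: [531.1, -195.6, 242.8]
ee_rot: [[-0.002, 0.972, 0.234], [0.001, 0.234, -0.972], [-1.0, -0.002, -0.001]]
ft_force: [-0.3, 0.4, -3.6]
grip_width: 15.0
```

View pics/w7.png

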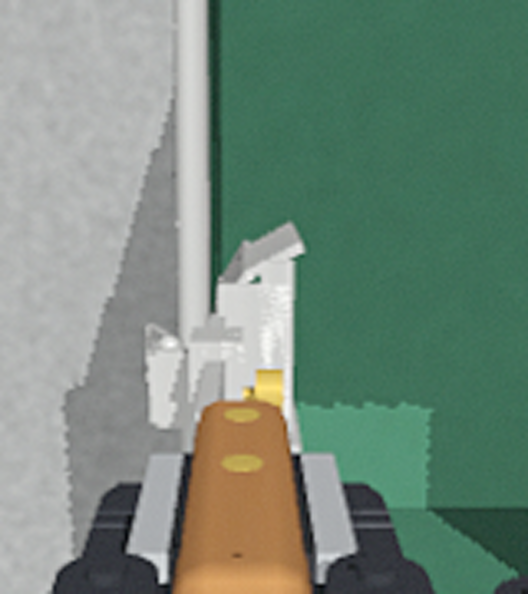

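The crop shows the leaf's flared tip outside the bead (≈(162,370)), and the blade inside the wall. Now I'll ease it down and watch the vertical force (baseline ≈ −3.5 N).

```bash
python3 -m handwheel '[[[0.1,0,0],[0,0,0],0],[[0.2,0,0],[0,0,0],0],[[0.3,0,0],[0,0,0],0],[[0.4,0,0],[0,0,0],0]]'|sed -n '2p;4p'; python3 -m handwheel '[[[0.1,0,0],[0,0,0],0],[[0.2,0,0],[0,0,0],0],[[0.3,0,0],[0,0,0],0]]'|sed -n '2p;4p';  python3 -m handwheel '[[[0.1,0,0],[0,0,0],0],[[0.2,0,0],[0,0,0],0],[[0.2,0,0],[0,0,0],0]]'|sed -n '2p;4p'
```

```text
ee_pos: [531.5, -195.8, 240.0]
ft_force: [0.6, -0.3, -2.8]
ee_pos: [531.5, -195.7, 236.8]
ft_force: [-0.2, 0.1, -2.9]
ee_pos: [531.4, -195.7, 234.7]
ft_force: [0.6, -0.7, -3.9]
```

```bash
python3 -m handwheel '[[[0.1,0,0],[0,0,0],0],[[0.2,0,0],[0,0,0],0],[[0.2,0,0],[0,0,0],0]]'|sed -n '2p;4p';python3 -m handwheel '[[[0.1,0,0],[0,0,0],0],[[0.2,0,0],[0,0,0],0],[[0.2,0,0],[0,0,0],0]]'|sed -n '2p;4p'; python3 -m handwheel '[[[0.1,0,0],[0,0,0],0],[[0.2,0,0],[0,0,0],0],[[0.2,0,0],[0,0,0],0]]'|sed -n '2p;4p'
```

```text
ee_pos: [531.4, -195.7, 232.7]
ft_force: [0.2, 0.5, -3.2]
ee_pos: [531.3, -195.8, 230.9]
ft_force: [-1.1, -0.3, -2.3]
ee_pos: [531.3, -195.9, 229.2]
ft_force: [-2.1, -0.9, -0.7]
```

```bash
python3 -m handwheel '[[[0.05,0,0],[0,0,0],0],[[0.1,0,0],[0,0,0],0]]'|sed -n '2p;4p';python3 -m handwheel '[[[0.05,0,0],[0,0,0],0],[[0.1,0,0],[0,0,0],0]]'|sed -n '2p;4p'; python3 -m handwheel '[[[0.05,0,0],[0,0,0],0],[[0.1,0,0],[0,0,0],0]]'|sed -n '2p;4p'
```

```text
ee_pos: [531.3, -195.9, 228.3]
ft_force: [-3.5, -0.9, 1.8]
ee_pos: [531.4, -195.9, 227.0]
ft_force: [-4.1, -0.5, 1.2]
ee_pos: [531.4, -195.8, 225.7]
ft_force: [-3.3, -0.3, -0.3]
```

```bash
python3 -m handwheel '[[[0.05,0,0],[0,0,0],0],[[0.1,0,0],[0,0,0],0]]'|sed -n '2p;4p';python3 -m handwheel '[[[0.05,0,0],[0,0,0],0],[[0.1,0,0],[0,0,0],0]]'|sed -n '2p;4p'; python3 -m handwheel '[[[0.05,0,0],[0,0,0],0],[[0.05,0,0],[0,0,0],0]]'|sed -n '2p;4p'
```

```text
ee_pos: [531.4, -195.7, 224.5]
ft_force: [-3.5, -1.3, -1.4]
ee_pos: [531.4, -195.7, 223.4]
ft_force: [-4.1, -1.4, -3.0]
ee_pos: [531.4, -195.6, 222.8]
ft_force: [-2.9, -1.3, -4.0]
```

```bash
for k in 1; do python3 -m handwheel '[[[0.05,0,0],[0,0,0],0],[[0.05,0,0],[0,0,0],0]]'|sed -n '2p;4p'; python3 -m handwheel '[[[0.05,0,0],[0,0,0],0],[[0.05,0,0],[0,0,0],0]]'|sed -n '2p;4p'; done
```

```text
ee_pos: [531.5, -195.6, 222.6]
ft_force: [-3.5, 0.0, -4.2]
ee_pos: [531.5, -195.6, 222.3]
ft_force: [-3.3, -0.6, -4.1]
```

```bash
python3 -m handwheel '[[[0.05,0,0],[0,0,0],0],[[0.05,0,0],[0,0,0],0]]'|sed -n '2p;4p'
```

```text
ee_pos: [531.6, -195.7, 221.9]
ft_force: [-2.9, -0.3, -3.3]
```

```bash
python3 -m handwheel '[[[0.05,0,0],[0,0,0],0],[[0.05,0,0],[0,0,0],0]]'|sed -n '2p;4p'
```

```text
ee_pos: [531.7, -195.7, 221.4]
ft_force: [-1.5, -0.8, -3.6]
```

```bash
python3 -m handwheel '[[[0.05,0,0],[0,0,0],0],[[0.05,0,0],[0,0,0],0]]'|sed -n '2p;4p'
```

```text
ee_pos: [531.7, -195.7, 220.9]
ft_force: [-1.2, -0.6, -3.2]
```

```bash
python3 -m handwheel '[[[0.05,0,0],[0,0,0],0],[[0.05,0,0],[0,0,0],0]]'|sed -n '2p;4p'
```

```text
ee_pos: [531.8, -195.7, 220.4]
ft_force: [-0.5, -0.7, -4.4]
```

```bash
python3 -m handwheel '[[[0.05,0,0],[0,0,0],0],[[0.05,0,0],[0,0,0],0]]'|sed -n '2p;4p'
```

```text
ee_pos: [531.8, -195.7, 220.0]
ft_force: [-0.1, -0.3, -3.0]
```

```bash
python3 -m handwheel '[[[0.05,0,0],[0,0,0],0],[[0.05,0,0],[0,0,0],0]]'|sed -n '2p;4p'
```

```text
ee_pos: [531.7, -195.7, 219.8]
ft_force: [-0.0, 0.7, -1.9]
```

```bash
python3 -m handwheel '[[[0.05,0,0],[0,0,0],0],[[0.05,0,0],[0,0,0],0]]'|sed -n '2p;4p'
```

```text
ee_pos: [531.7, -195.7, 219.7]
ft_force: [1.0, 0.6, 0.4]
```

```bash
python3 -m handwheel '[[[0.05,0,0],[0,0,0],0],[[0.05,0,0],[0,0,0],0]]'|sed -n '2p;4p'
```

```text
ee_pos: [531.7, -195.7, 219.6]
ft_force: [0.0, 0.6, 5.4]
```

```bash
python3 -m handwheel '[[[-0.03,0,0],[0,0,0],0],[[-0.03,0,0],[0,0,0],0],[[-0.03,0,0],[0,0,0],0]]' 25|sed -n '1,2p;4,5p'
python3 - <<'E'
from h import *
f=viewer.grab_frame('wrist'); g=viewer.grab_frame('scene'); cv2.imwrite('pics/w8.png',np.hstack([cv2.resize(f['pixels'][110:270,180:310],(520,600),interpolation=cv2.INTER_CUBIC),cv2.resize(g['pixels'][110:260,140:210],(280,600),interpolation=cv2.INTER_CUBIC)]))
E
```

```text
t: 19.0
ee_pos: [531.7, -195.8, 219.6]
ft_force: [-0.7, 0.8, 6.1]
grip_width: 15.0
```

View pics/w8.png

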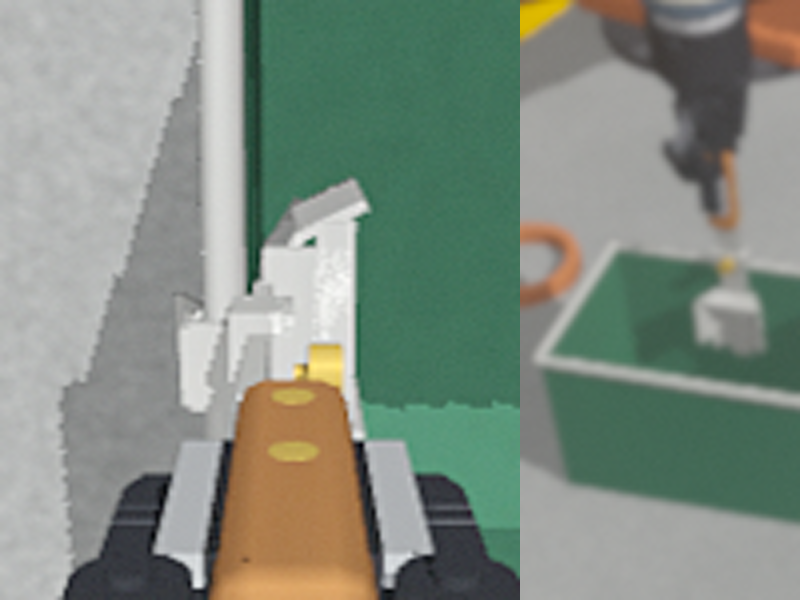

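The bridge sits on the bead with the leaf outside (≈(195,370) left crop) and the blade inside; the stop was hard at TCP z 219.6. Relieve the preload and release.

```bash
python3 -m handwheel '[[[-0.06,0,0],[0,0,0],0],[[-0.06,0,0],[0,0,0],0]]' 25|sed -n '2p;4,5p'; python3 -m handwheel '[[[0,0,0],[0,0,0],30],[[0,0,0],[0,0,0],40],[[0,0,0],[0,0,0],45],[[0,0,0],[0,0,0],45],[[0,0,0],[0,0,0],45]]'
python3 - <<'E'
from h import *
f=viewer.grab_frame('wrist'); cv2.imwrite('pics/w9.png',f['pixels'])
E
```

```text
ee_pos: [531.7, -195.7, 219.6]
ft_force: [1.6, 0.7, 4.3]
grip_width: 15.3
t: 19.8
ee_pos: [531.4, -195.8, 219.1]
ee_rot: [[-0.0, 0.972, 0.234], [0.0, 0.234, -0.972], [-1.0, -0.0, -0.0]]
ft_force: [0.3, 0.7, 1.2]
grip_width: 38.3
```

View pics/w9.png

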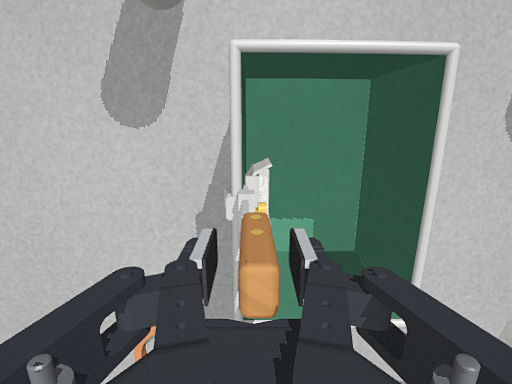

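Fingers are open with clearance on both sides, and the scoop stands on the rim. Retreating straight up and checking.

```bash
python3 -m handwheel '[[[-1,0,0],[0,0,0],45],[[-4,0,0],[0,0,0],45],[[-8,0,0],[0,0,0],45],[[-12,0,0],[0,0,0],45],[[-15,0,0],[0,0,0],45],[[-15,0,0],[0,0,0],45],[[-15,0,0],[0,0,0],45],[[-15,0,0],[0,0,0],45]]'
python3 - <<'E'
from h import *
np.set_printoptions(precision=1,suppress=True)
f=viewer.grab_frame('wrist'); g=viewer.grab_frame('scene')
cv2.imwrite('pics/w10.png',np.hstack([cv2.resize(f['pixels'][60:300,150:350],(500,600)),cv2.resize(g['pixels'][110:260,140:215],(300,600),interpolation=cv2.INTER_CUBIC)]))
n=np.array([.9724,.2334,0]); B=np.array([522,-196.,150]); G=B+8*n+[0,0,68]; T=B-[0,0,106]
print('expect w',proj(f,[G,B]),'s',proj(g,[G,B]))
for k,x in (('w',f),('s',g)):
  for l in ["scoop_grip","scoop_back","green_rim"]: print(k,l,[(np.round(y['position'],1).tolist(),round(y['conf'],2)) for y in viewer.mark_of(x,l)[:5]])
print('bin',[(atz(g,y['position'],0)[:2].round(0)) for y in viewer.mark_of(g,'green_bin')[:1]])
E
```

```text
t: 20.65
ee_pos: [531.4, -195.7, 367.9]
ee_rot: [[-0.002, 0.972, 0.234], [0.001, 0.234, -0.972], [-1.0, -0.002, -0.001]]
ft_force: [0.7, 0.1, -0.7]
grip_width: 38.1
expect w [[252.6 183. ]
 [246.1 170.6]] s [[189.3 156.7]
 [192.4 172.5]]
w scoop_grip [([256.0, 183.3], 0.59)]
w scoop_back [([244.6, 174.8], 0.72)]
w green_rim [([247.5, 169.6], 0.72)]
s scoop_grip [([387.5, 209.4], 0.91), ([189.9, 155.0], 0.87), ([329.9, 233.4], 0.82), ([290.1, 299.8], 0.71), ([418.4, 322.0], 0.58)]
s scoop_back [([419.8, 300.0], 0.96), ([191.4, 173.5], 0.85), ([383.6, 194.2], 0.72), ([320.9, 214.8], 0.66), ([282.3, 316.3], 0.61)]
s green_rim [([192.1, 176.9], 0.95), ([299.5, 257.5], 0.57)]
bin [array([ 594., -175.])]
```

Run:
```python
from h import *
from scipy.optimize import minimize
np.set_printoptions(precision=2,suppress=True)
f=viewer.grab_frame('wrist')
hsv=cv2.cvtColor(f['pixels'],cv2.COLOR_BGR2HSV)
m=((hsv[...,0]<18)&(hsv[...,1]>110)&(hsv[...,2]>50)).astype(np.uint8); m[:150]=0;m[240:]=0;m[:,:225]=0;m[:,290:]=0
print('handle bbox',cv2.boundingRect(m),m.sum())
Rb=R.from_euler('z',13.5,degrees=True)
def sil(x):
    tx,ty,a,b=x; Rs=Rb*R.from_euler('yx',[a,b],degrees=True)
    base=np.array([522,-196,140.])+Rb.apply([tx,ty,0])  # pivot at rim
    P=[base+Rs.apply([8+sx*8,sy*12,10+68+sz*34]) for sx in(-1,1) for sy in(-1,1) for sz in(-1,1)]
    h=cv2.convexHull((proj(f,P)*16).round().astype(np.int32)); z=np.zeros(m.shape,np.uint8); cv2.fillConvexPoly(z,h,1,cv2.LINE_8,4); return z
cost=lambda x: float((sil(x)^m).sum())
for fixed in (0,1,2,-2,4,-4):
    r=minimize(lambda u:cost([u[0],u[1],fixed,u[2]]),[0,0,0],method='Nelder-Mead',options=dict(initial_simplex=[[0,0,0],[3,0,0],[0,3,0],[0,0,4]]))
    print('pitch',fixed,r.x,r.fun)
for l in ('green_bin','paper_cup','wire_coil','shears'):
    t=viewer.grab_frame('top'); print(l,[atz(t,y['position'],0)[:2].round(0).tolist() for y in viewer.mark_of(t,l)[:1]])
```

```text
handle bbox (247, 168, 18, 37) 578
pitch 0 [ 3.32 -1.66 -1.04] 145.0
pitch 1 [0.24 0.76 0.34] 158.0
pitch 2 [ 0.04 -1.41 -0.7 ] 169.0
pitch -2 [ 6.4  -3.21 -1.78] 125.0
pitch 4 [-4.39 -0.06  0.07] 229.0
pitch -4 [ 9.98 -6.95 -3.83] 161.0
green_bin [[591.0, -175.0]]
paper_cup [[396.0, -27.0]]
wire_coil [[481.0, -475.0]]
shears [[424.0, 439.0]]
```

Run:
```python
from h import *
o=arm.get_obs(); print(o['t'],o['ft_force'],arm.close_job())
```

```text
the job is handed in; nothing more can be done
21.55 [ 0.64992145  0.4135829  -0.58751767] None
```

I took the scoop out of the caddy, hung it near the middle of the green bin's front rim with the blade inside, and let go. The job is handed in at t ≈ 21.5 s. No verdict is reported.

- **Pressing on:** I first felt for the inner wall with about 5 N, then pressed down in small steps. The leaf force rose to about 5 N (the sheet says 7–12 N), then fell to nothing. The bridge stopped hard at about 9–10 N, well under the 22 N limit.
- **After letting go:** the wrist force returned to near zero, and the scoop's marks stayed within a few pixels of where they should be. The handle fit was loose. With the hook taken as home it gives about 1° of lean, against a limit of about 5.7°.
- **Checks that failed or disagreed:** I couldn't view the last picture because the viewing limit was reached, so the check after I backed away rests on numbers only. In the top view, the cup, coil and bin marks read 11–16 mm farther in x than at the start, while the shears read 3 mm nearer. I put that down to detector scatter: the wrist camera still showed the rim where it was first measured, and the arm went nowhere near the cup or coil. I did not confirm it further.

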